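# Shut and lock the filter cover of the dental bench extractor

### The arm

A 6-joint arm with a two-finger parallel gripper is mounted at the origin on the work surface. World frame = base frame: x ahead of the robot, y to its left, z up, the work surface at z = 0. Lengths are in mm, angles in rad, forces in N, time in s.
With the tool pointing down it reaches from about 425 to 950 mm from the base axis. Payload 3.5 kg.
Tool frame: the origin (TCP) lies midway between the tips of the shut fingers; the grasp point (between the pads) lies 19 mm behind it; z points along the fingers, y is the direction in which the jaws open and shut (so a half turn about z gives the same grasp; the last joint's range is limited). The gripper opens to 85 mm and grips with 20 to 120 N. Pads are 22 mm wide; open, the fingers measure 114 mm over their backs; the gripper's body (76 mm by 85 mm) begins 54 mm behind the grasp point. The pads swing forward as they close: fully open they stand 13 mm farther back than shut.
Start: joints at [1.106, 0.286, 1.577, -0, 1.279, -0.15], TCP at [208.961, 641.827, 231.325] pointing down, gripper open.
Joint ranges: [-2.77, 2.77], [-0.9, 2.22], [0.21, 2.48], [-1.53, 4.67], [0.24, 2.81], [-2.84, 2.84]. Speed limits (rad/s): [2.79, 2.79, 3.14, 3.14, 3.14, 3.14].

### API

Orientations are given as a rotation vector (axis times angle).
In Python, from station import state, vision, robot, nets gives the robot as it stands.
- The arm moves only by the tool drive_tool, never from a script. Its argument "rows" is a list that holds one entry, the list of rows, each a list of 7 numbers: the opening in per cent of the stroke, from 0 (shut) to 100 (fully open), then the shift along the world's x, y, z in m, then the turn, a rotation vector about the world's x, y, z in degrees. In form: [[[jaw, tx, ty, tz, wx, wy, wz], ...]]. A call has 1 to 8 rows; each row is the pose to reach, as a shift and turn from the pose commanded when the call began; what a row does not reach only later rows make up. A row lasts 1/8 s, in which the tool goes at most 62.5 mm and 10.7 degrees, less where a joint would pass 70% of its speed; a pose out of reach is approached as far as the arm can. A call with a gripper value outside its range is refused whole. The fingers move at their own pace and stop on an object; the grip force is fixed at half the most. Time passes only in rows, so rows that repeat a pose let the fingers close. It gives the time, the measured TCP pose, the force and the opening at its end, in the units of the state.
- state(): the state, without advancing time (a new reading comes with each control period).
- vision.read_camera(name): name is "side" or "top" or "wrist"; returns a dict with "img" (420x560x3 uint8, blue, green, red), "fx", "fy", "cx", "cy" (pixels), "world_to_cam" (4x4, takes a point from world to camera coordinates); the wrist camera has in their place "tool_from_camera" (4x4, takes a point from camera to tool coordinates, whose origin is the TCP and whose axes are the flange's). Camera axes: x right, y down, z forward; pixel columns grow to the right and rows downward; lengths in mm; the calibration is good to about 2 mm. A picture is of the moment at which its call begins: read the wrist's pose just before it. There is no depth.
- robot.job_done(): hands the job in, once; it reports no verdict.
Trained networks look in a picture, given as the dict that the camera call returned (one of the last four; its "shot" number tells which), for a name from the list of things; names that differ only in an ending like _2 or _b are one class to them, and where a whole thing is asked for, a point or a joint stands for the part that bears it (a point fixed in the world has none). Each returns a list of dicts, best first, with "score" (0 to 1); they miss things now and then, are a little off and sometimes report something else, mostly with a low value. They report only what shows in the picture. A call takes as long as a camera call.
- nets.trace(target, picture): "pixels" (420x560 bool, what is visible of it).
- nets.spot_point(target, picture): "xyz" ([x, y, z] in mm, in the coordinates of the camera as it stood for that picture, good to about 4 mm: a listed point, or the origin of a listed thing).
The state is a dict: "clock": time; "joint_pos": joint angles; "qd": joint speeds; "effort": joint torques, N m; "tool_pos": TCP position; "ee_rot": TCP orientation; "ft_force": force on the tool from outside, world axes, zero at the start; "ft_torque": the same for the moment, N m; "width": finger opening in mm.
Only numpy, scipy, OpenCV 4.12 (cv2) and the standard library are available. Lean on these libraries where they do the work, as an engineer would, in place of code of your own. Each camera call takes 0.05 s, during which the arm holds its last target. There are 200 camera calls.

### The job

The filter of the dust extractor has just been changed. Swing its hinged cover shut, then take the screwdriver from the wooden block, turn the slotted fastener in the cover a quarter turn clockwise until it stops, and stand the screwdriver back in its hole in the block. Leave the jaw model, the rinse bottle and the instrument tray where they are.

Things in the scene. Friction and masses are not known exactly. Their poses are not given: they have to be found in the camera images.
- extractor: White sheet-steel bench dust extractor, fixed to the bench, 260 (x) by 240 (y) by 130 mm high, with a 55 mm deep intake hood on its +x side. Origin: centre of its underside; x away from its control panel, y along the panel, z up. It is turned by up to 0.2 rad about z. The filter well opens in its top under the cover.
- cover (a joint): Hinge of the filter cover: 0 = shut on its gasket, grows as it opens (rad, at most 1.3). It starts between 0.55 and 0.95 and a friction hinge (0.42 N m) holds it where it is left. About 2 to 5 N pressed down on the outer face near the free edge swings it shut.
- cover_hinge (a point): Middle of the cover's hinge axis, on the extractor's top (130 mm above the bench, 78 mm from the extractor's centre along its +x). The axis runs along the extractor's y; the frame turns with the cover: its -x runs from the hinge to the free edge, z is the outward normal of the cover.
- cover_edge (a point): Middle of the cover's free edge, on the outer face. The cover is a white plate 150 mm long from hinge to free edge, 170 mm wide along the hinge, 3 mm thick; its outer face lies 5 mm outward of the hinge axis, so 135 mm above the bench when shut. Axes as cover_hinge.
- fastener (a joint): Turn of the quarter-turn fastener: 0 = unlocked (pointer at the red dot), pi/2 = locked at a hard stop (green dot); grows clockwise seen from outside. Starts between -0.15 and 0.2; stays where left (friction 0.08 N m). Locked, its tongue reaches under the case's edge and keeps the cover shut; turned before the cover is shut, it keeps it from shutting.
- fastener_slot (a point): Centre of the slot's floor, 2 mm above the cover's outer face (137 mm above the bench when shut). Steel head, 34 mm wide, 9 mm high, 122 mm from the hinge axis, midway across. Slot 19 by 6 mm, 7 mm deep, ends closed; its upper 3 mm widen to 23 by 10 mm. Frame turns with the fastener: x along the slot towards its pointer, z outward. Unlocked, the slot lies along the extractor's y; locked, along x.
- screwdriver: Short flat screwdriver, 0.15 kg, blade down in the block. Origin: centre of the underside of its black collar (34 mm diameter, 8 mm thick), which rests on the block; z up the handle, x along the blade's width. Orange handle from z = 8 to 98 mm, 30 (x) by 22 mm (y), flat sides; grip it across y. Shank 10 mm thick.
- screwdriver_tip (a point): Middle of the screwdriver's blade end, 80 mm below the collar's underside. The blade is 14 mm wide along x and 2.5 mm thick along y over its last 16 mm. Axes as the screwdriver.
- tool_block: Wooden instrument block, fixed to the bench, 75 (x) by 100 (y) by 100 mm high, with a row of small burs standing 15 mm out of its top 34 mm from the centre on its -y side. Origin: centre of its underside; z up.
- block_hole (a point): Centre of the mouth of the screwdriver's hole in the top of the block: round, 24 mm diameter, 92 mm deep, 100 mm above the bench. The screwdriver hangs in it by its collar.
- typodont: Bystander: pink lower-jaw practice model with white teeth, about 70 by 70 by 30 mm, on the bench. Origin: centre of its underside.
- rinse_bottle: Bystander: pale plastic rinse bottle with a white cap, 62 mm diameter, 150 mm high. Origin: centre of its underside.
- instrument_tray: Bystander: steel tray 190 by 100 by 18 mm with a mirror, a probe and tweezers in it. Origin: centre of its underside.

How it is judged (in metres and radians):
On the way, in this order (a step that is already met when the one before it is completed fails the run):
1. the cover is swung shut with the fastener still unlocked (value of joint cover below 0.03 rad and value of joint fastener below 0.5 rad), for 0.2 s.
2. the fastener is turned to its stop with the screwdriver's blade in its slot, the cover shut (value of joint fastener above 1.45 rad and value of joint cover below 0.03 rad and distance between screwdriver_tip and fastener_slot below 0.008 m), for 0.2 s.
At the end, for the whole second after the job is handed in: The cover is shut (within 0.03 rad), the fastener is turned to within 0.12 rad of its locked stop, and the screwdriver stands upright (within 0.12 rad) and at rest in its hole in the block, its collar within 10 mm of the hole's mouth (value of joint cover below 0.03 rad and value of joint fastener above 1.45 rad and distance between screwdriver and block_hole below 0.01 m and angle between screwdriver's own z axis and vertical below 0.12 rad and linear speed of screwdriver below 0.02 m/s); the robot touches nothing.
It fails at once if a bystander (jaw model, rinse bottle or instrument tray) is moved by more than 30 mm (distance of any of typodont, rinse_bottle, instrument_tray from where it was at the start of the episode above 0.03 m).
It also fails if it takes over 70 s, if anything falls off the work surface, if the arm or the gripper's body presses on something with over 40 N, if the wrist force passes 120 N, or if a joint passes its speed limit or range.

## Working session

There is one attempt and no reset: what is moved stays moved. The work goes in short steps, Python scripts to look and compute and a tool call to move; the robot and the scene stay as the last step left them, time stands still between calls to the robot, and variables do not carry over. Pictures are saved under pics/ and viewed, about 8 in all and at most 12, crops included, and the job is handed in when it is done.

Besides the shell and the picture viewer there is one more tool, called after "Request:" as name(argument=value, ...), one argument or row to a line, values as JSON. drive_tool: Moves the arm, as the interface text tells. Its arguments: {"type":"object","properties":{"rows":{"type":"array"}},"required":["rows"]}

```bash
mkdir -p pics; ls
cat > h.py <<'E'
import numpy as np, cv2
from scipy.spatial.transform import Rotation as R
from station import state, vision, robot, nets
def cam2w(p, pic, st=None):
    p=np.append(p,1)
    if 'world_to_cam' in pic: return (np.linalg.inv(pic['world_to_cam'])@p)[:3]
    q=(np.array(pic['tool_from_camera'])@p)[:3]
    return np.array(st['tool_pos'])+R.from_rotvec(st['ee_rot']).apply(q)
def shot(n):
    st=state(); return vision.read_camera(n), st
def pt(name,pic,st=None,k=1):
    return [(round(d['score'],2),np.round(cam2w(d['xyz'],pic,st),1)) for d in nets.spot_point(name,pic)[:k]]
def proj(w,pic,st=None):
    if 'world_to_cam' in pic: c=(np.array(pic['world_to_cam'])@np.append(w,1))[:3]
    else:
        q=R.from_rotvec(st['ee_rot']).inv().apply(np.array(w)-st['tool_pos'])
        c=(np.linalg.inv(pic['tool_from_camera'])@np.append(q,1))[:3]
    return np.array([pic['fx']*c[0]/c[2]+pic['cx'],pic['fy']*c[1]/c[2]+pic['cy']])
E
python3 - <<'E'
from h import *
print(state())
ims=[]
for n in ['top','side']:
    p,s=shot(n); ims.append(p['img']); cv2.imwrite(f'pics/{n}0.png',p['img'])
    for t in ['extractor','cover_hinge','cover_edge','fastener_slot','screwdriver','screwdriver_tip','tool_block','block_hole','typodont','rinse_bottle','instrument_tray']:
        print(n,t,pt(t,p,s,2))
E
```

```text
pics
{'clock': 0.0, 'joint_pos': array([ 1.10598705e+00,  2.87202581e-01,  1.57817357e+00,  1.06771642e-05,
        1.27858423e+00, -1.50018759e-01]), 'qd': array([-5.73525698e-04,  1.55704122e-04,  5.36666105e-04,  3.30541317e-05,
        4.18968603e-04, -6.87779114e-04]), 'effort': array([ 8.52083867e-04, -4.05993283e+01, -2.92620385e+01, -1.58208150e-04,
        5.87660688e-03,  5.37879458e-06]), 'tool_pos': array([208.67774322, 641.2483442 , 229.92441277]), 'ee_rot': array([-0.49232335, -3.10203921,  0.00353919]), 'ft_force': array([ 0.43049684,  0.45349791, -0.57023364]), 'ft_torque': array([-0.01803261,  0.04166104, -0.00680151]), 'width': 85.39272057052507}
top extractor [(0.96, array([ 5.674e+02,  9.800e+00, -5.000e-01])), (0.29, array([442.3, 299.5,   2.4]))]
top cover_hinge [(0.96, array([646. ,  12.8, 125.8]))]
top cover_edge [(0.76, array([520.5,   3. , 212.4]))]
top fastener_slot [(0.5, array([545.5,   4.7, 202.8]))]
top screwdriver [(0.65, array([450.7, 317.1, 103.8])), (0.51, array([ 5.67e+02,  8.30e+00, -3.00e-01]))]
top screwdriver_tip [(0.68, array([547.6,   8.2, 20
[... 225 characters left out ...]
))]
top instrument_tray [(0.82, array([670.6, 337.5,  -1.7]))]
side extractor [(0.9, array([567.2,   3.4,   2.4]))]
side cover_hinge [(0.84, array([642. ,  12.7, 129.9]))]
side cover_edge [(0.66, array([526.5,   1.4, 211.8]))]
side fastener_slot [(0.58, array([5.422e+02, 4.000e-01, 1.991e+02]))]
side screwdriver [(0.96, array([449. , 315.3,  99.9]))]
side screwdriver_tip []
side tool_block [(0.97, array([446.4, 299.9,  -0. ]))]
side block_hole [(0.75, array([450. , 314. , 100.5]))]
side typodont [(0.86, array([ 477.7, -299.9,    2.1])), (0.74, array([675.8, 334.4,  -2.3]))]
side rinse_bottle [(0.68, array([ 707.5, -298.2,    1.1]))]
side instrument_tray [(0.85, array([673.3, 334.1,  -1.4]))]
```

View pics/top0.png

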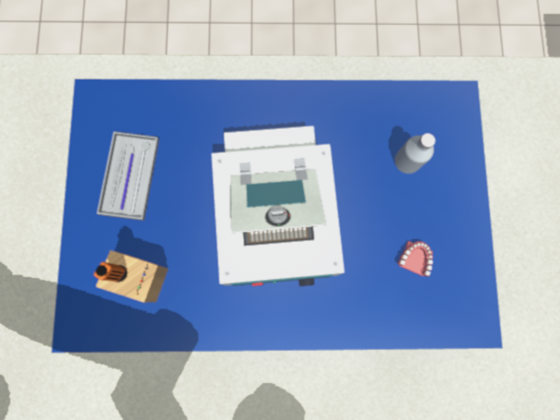

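View pics/side0.png

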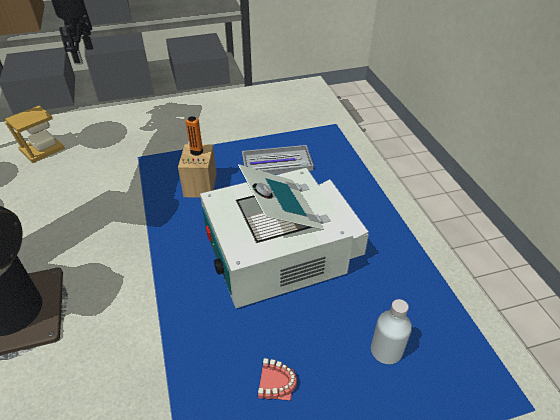

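Both pictures match the net reports. In the top view the block and screwdriver are at about (105,270), the cover stands roughly 0.55 rad open with the fastener at (277,215), and the extractor yaw is about 0.08. I'll move above the free half of the cover with the jaws shut.

Request:
drive_tool(
  rows=[
    [[0,0.02,-0.04,0.06,0,0,0],[0,0.05,-0.09,0.07,0,0,0],[0,0.08,-0.145,0.07,0,0,0],[0,0.11,-0.2,0.07,0,0,0],[0,0.135,-0.255,0.07,0,0,0],[0,0.165,-0.31,0.07,0,0,0],[0,0.19,-0.36,0.07,0,0,0],[0,0.22,-0.415,0.07,0,0,0]],
  ],
)

```text
clock: 2.2
tool_pos: [429.4, 225.2, 301.8]
ee_rot: [0.492, 3.102, 0.001]
ft_force: [0.8, 1.3, 0.8]
width: -0.1
```

Request:
drive_tool(
  rows=[
    [[0,0.03,-0.055,0.0,0,0,0],[0,0.06,-0.11,0.0,0,0,0],[0,0.095,-0.175,0,0,0,0],[0,0.095,-0.179,0,0,0,0],[0,0.095,-0.179,-0.03,0,0,0],[0,0.095,-0.179,-0.06,0,0,0]],
  ],
)

```text
clock: 2.95
tool_pos: [524.0, 48.2, 241.1]
ee_rot: [0.493, 3.102, 0.001]
ft_force: [0.2, 0.3, -0.9]
width: -0.0
```

Run:
```python
from h import *
p,s=shot('side'); print(s['tool_pos'],s['ft_force']);cv2.imwrite('pics/side1.png',cv2.resize(p['img'][120:330,150:430],None,fx=2,fy=2))
for t in ['cover_edge','cover_hinge','fastener_slot']: print(t,pt(t,p,s))
```

```text
[523.95962914  48.242756   241.14006006] [ 0.17724149  0.33802905 -0.94040514]
cover_edge [(0.69, array([5.429e+02, 5.000e-01, 1.991e+02]))]
cover_hinge [(0.79, array([644.8,  12.3, 128.1]))]
fastener_slot [(0.71, array([542.9,   0.9, 199.3]))]
```

Request:
drive_tool(
  rows=[
    [[0,0,0,-0.03,0,0,0],[0,0,0,-0.045,0,0,0],[0,0,0,-0.06,0,0,0],[0,0,0,-0.07,0,0,0],[0,0,0,-0.08,0,0,0],[0,0,0,-0.09,0,0,0],[0,0,0,-0.096,0,0,0],[0,0,0,-0.1,0,0,0]],
  ],
)

```text
clock: 4.15
tool_pos: [523.7, 47.9, 140.8]
ee_rot: [-0.492, -3.102, 0.0]
ft_force: [0.1, 0.6, 0.9]
width: -0.4
```

Request:
drive_tool(
  rows=[
    [[0,0,0,-0.003,0,0,0],[0,0,0,-0.005,0,0,0],[0,0,0,-0.007,0,0,0],[0,0,0,-0.007,0,0,0]],
  ],
)

```text
clock: 4.65
tool_pos: [524.1, 48.0, 135.0]
ee_rot: [0.492, 3.103, -0.0]
ft_force: [-2.7, -0.2, 4.8]
width: 0.4
```

Run:
```python
from h import *
p,s=shot('side'); print(s['tool_pos'],s['ft_force'])
for t in ['cover_edge','cover_hinge','fastener_slot']: print(t,pt(t,p,s))
```

```text
[524.06761693  47.9756018  135.02719124] [-2.65630121 -0.22605298  4.844338  ]
cover_edge [(0.92, array([5.008e+02, 4.000e-01, 1.335e+02]))]
cover_hinge [(0.73, array([643.5,  12.7, 129. ]))]
fastener_slot [(0.65, array([5.198e+02, 5.000e-01, 1.344e+02]))]
```

Request:
drive_tool(
  rows=[
    [[0,0,0,-0.002,0,0,0],[0,0,0,-0.003,0,0,0],[0,0,0,-0.003,0,0,0]],
  ],
)

```text
clock: 5.22
tool_pos: [524.1, 48.0, 134.9]
ee_rot: [-0.492, -3.102, 0.001]
ft_force: [-8.7, 0.2, 18.2]
width: 0.2
```

Request:
drive_tool(
  rows=[
    [[0,0,0,0.04,0,0,0],[0,0,0,0.1,0,0,0],[60,-0.02,-0.02,0.14,0,0,0],[60,-0.05,-0.043,0.14,0,0,0],[60,-0.075,-0.043,0.14,0,0,0],[60,-0.075,-0.043,0.14,0,0,0]],
  ],
)

```text
clock: 5.98
tool_pos: [448.3, 4.8, 271.1]
ee_rot: [0.494, 3.101, 0.0]
ft_force: [1.2, 0.3, 0.4]
width: 51.5
```

Run:
```python
from h import *
for n in ['wrist','top','side']:
    p,s=shot(n); print(n,s['tool_pos'],s['ft_force']); 
    if n=='wrist': cv2.imwrite('pics/wrist1.png',p['img'])
    for t in ['cover_edge','cover_hinge','fastener_slot','extractor','screwdriver','block_hole']: print(t,pt(t,p,s))
```

```text
wrist [448.34317082   4.82883285 271.05416947] [1.23056066 0.29771309 0.36534558]
cover_edge [(0.79, array([489.1,   2.8, 133.8]))]
cover_hinge [(0.68, array([644.2,   9.5, 129.5]))]
fastener_slot [(0.75, array([524.8,   5.1, 137.4]))]
extractor [(0.75, array([562.7,   7.4,  -6.3]))]
screwdriver []
block_hole []
top [449.4235869    5.09863229 271.06819301] [ 0.15944305  0.37298232 -0.11136845]
cover_edge []
cover_hinge [(0.6, array([644.5,  15. , 127.8]))]
fastener_slot []
extractor [(0.69, array([567.7,   7.8,   1.1]))]
screwdriver [(0.8, array([447.6, 315.8,  98. ]))]
block_hole [(0.88, array([447. , 319.1, 100. ]))]
side [448.94517999   5.00299392 271.28682406] [ 0.01063177 -0.67467995 -0.76561689]
cover_edge [(0.75, array([ 4.993e+02, -1.000e-01,  1.353e+02]))]
cover_hinge [(0.97, array([643.9,  13. , 125.6]))]
fastener_slot [(0.57, array([517.7,  -0.9, 132.4]))]
extractor [(0.68, array([566.6,   5.4,   1.8]))]
screwdriver [(0.73, array([448.1, 320.3, 101.5]))]
block_hole [(0.68, array([450.9, 317.7, 101.6]))]
```

View pics/wrist1.png

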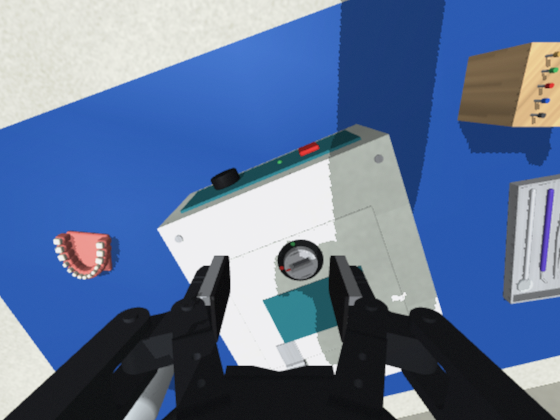

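The cover is shut and flush. The fastener is at (299,260), with its slot in view and the red dot to its left.

Run:
```python
from h import *
p,s=shot('wrist')
c=cv2.resize(p['img'][225:300,255:345],None,fx=8,fy=8,interpolation=cv2.INTER_CUBIC)
cv2.imwrite('pics/f.png',c)
def ray(px,z):
    T=np.array(p['tool_from_camera']); Rw=R.from_rotvec(s['ee_rot']).as_matrix()
    d=np.array([(px[0]-p['cx'])/p['fx'],(px[1]-p['cy'])/p['fy'],1])
    o=Rw@T[:3,3]+s['tool_pos']; d=Rw@T[:3,:3]@d
    return o+d*(z-o[2])/d[2]
for t in ['fastener']:
    for d in nets.trace(t,p)[:1]:
        ys,xs=np.nonzero(d['pixels']); print(t,d['score'],len(xs),xs.min(),xs.max(),ys.min(),ys.max())
        for m in [(xs.mean(),ys.mean())]: print(m,ray(m,143))
for px,z in [((372,207),135),((405,297),135),((388,132),130),((158,228),130),((378,158),130),((179,238),130)]: print(px,ray(px,z).round(1))
print(R.from_rotvec(s['ee_rot']).as_matrix().round(3))
np.savez('w.npz',T=p['tool_from_camera'],rot=s['ee_rot'],pos=s['tool_pos'],k=[p['fx'],p['fy'],p['cx'],p['cy']])
print(p['fx'],p['cx'],p['cy'],np.round(p['tool_from_camera'],2))
```

```text
(372, 207) [489.3  85.3 135. ]
(405, 297) [599.9  96.9 135. ]
(388, 132) [425.7 115.4 130. ]
(158, 228) [ 447.4 -121.9  130. ]
(378, 158) [446.1 101.9 130. ]
(179, 238) [ 464.  -106.4  130. ]
[[-0.951  0.31   0.   ]
 [ 0.31   0.951 -0.   ]
 [-0.     0.    -1.   ]]
307.5317458093228 279.0669922191798 204.96626484835505 [[ 0.0000e+00 -9.5000e-01 -3.2000e-01  8.3610e+01]
 [ 1.0000e+00  0.0000e+00  0.0000e+00 -1.4000e-01]
 [ 0.0000e+00 -3.2000e-01  9.5000e-01 -1.4191e+02]
 [ 0.0000e+00  0.0000e+00  0.0000e+00  1.0000e+00]]
```

View pics/f.png

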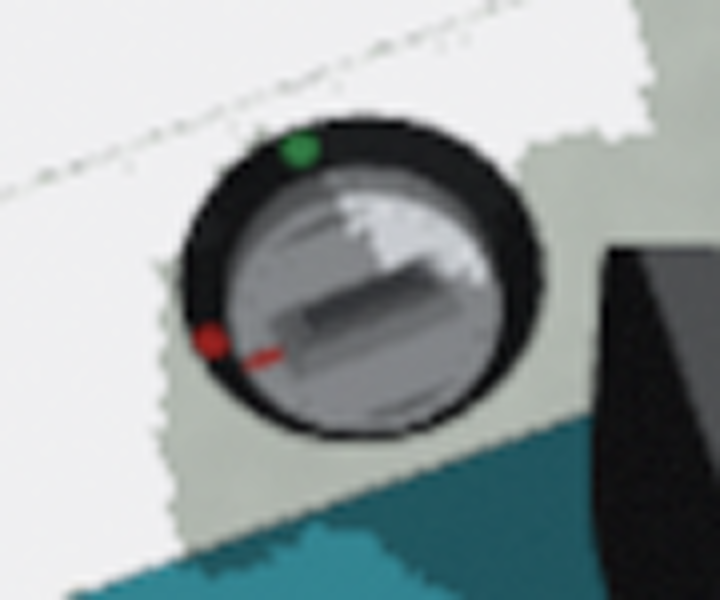

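```bash
cat >> h.py <<'E'
def ray(px,z,T,rot,pos,k):
    Rw=R.from_rotvec(rot).as_matrix(); T=np.array(T)
    d=np.array([(px[0]-k[2])/k[0],(px[1]-k[3])/k[1],1])
    o=Rw@T[:3,3]+pos; d=Rw@T[:3,:3]@d
    return o+d*(z-o[2])/d[2]
E
python3 - <<'E'
from h import *
w=np.load('w.npz'); a=(w['T'],w['rot'],w['pos'],w['k'])
g=lambda c,z: ray(((c[0]+.5)/8-.5+255,(c[1]+.5)/8-.5+225),z,*a)
L={n:g(c,z) for n,c,z in [('tl',(272,325),144),('bl',(300,378),144),('tr',(425,262),144),('br',(462,305),144),('ptr',(263,360),144),('headc',(366,297),144),('red',(210,342),136),('green',(300,150),136),('basec',(363,278),136)]}
for n in L: print(n,L[n].round(1))
v=(L['tr']+L['br'])/2-(L['tl']+L['bl'])/2; print('slot',(sum(L[k] for k in('tl','bl','tr','br'))/4).round(1),np.arctan2(v[1],v[0])-np.pi/2)
v=(L['tr']+L['br'])/2-L['ptr'];print(np.arctan2(v[1],v[0])-np.pi/2)
c=L['basec']
for k in('red','green'): v=L[k]-c; print(k,np.arctan2(v[1],v[0]),np.hypot(*v[:2]))
E
```

```text
tl [520.   -8.3 144. ]
bl [528.2  -7.2 144. ]
tr [517.4  12.2 144. ]
br [524.5  14.9 144. ]
ptr [524.4 -10.9 144. ]
headc [519.8   3.9 144. ]
red [524.4 -17.8 136. ]
green [502.    1.2 136. ]
basec [521.6   3.5 136. ]
slot [522.5   2.9 144. ] 0.14594374585298642
0.13782001922778897
red -1.439994161496862 21.46369198339595
green -3.0241993046378344 19.718169043061742
```

Request:
drive_tool(
  rows=[
    [[60,-0.01,0.05,0.03,0,0,0],[60,-0.02,0.105,0.06,0,0,0],[60,-0.03,0.165,0.06,0,0,0],[60,-0.04,0.225,0.06,0,0,0],[60,-0.05,0.285,0.06,0,0,0],[60,-0.057,0.331,0.06,0,0,0],[60,-0.057,0.331,0.06,0,0,0],[60,-0.057,0.331,0.06,0,0,0]],
  ],
)

```text
clock: 8.12
tool_pos: [391.9, 335.7, 331.1]
ee_rot: [-0.492, -3.103, 0.001]
ft_force: [0.2, -0.4, -0.4]
width: 51.5
```

Run:
```python
from h import *
p,s=shot('wrist'); print(s['tool_pos'],s['ee_rot'],s['joint_pos'].round(2))
for t in ['screwdriver','block_hole','screwdriver_tip','tool_block','cover_edge','fastener_slot']: print(t,pt(t,p,s), proj(np.array([449,317,198]),p,s))
np.savez('w2.npz',T=p['tool_from_camera'],rot=s['ee_rot'],pos=s['tool_pos'],k=[p['fx'],p['fy'],p['cx'],p['cy']])
u,v=proj(np.array([449,317,150]),p,s).astype(int); 
u0,v0=max(u-100,0),max(v-75,0); print(u0,v0)
cv2.imwrite('pics/sd.png',cv2.resize(p['img'][v0:v0+150,u0:u0+200],None,fx=4,fy=4,interpolation=cv2.INTER_CUBIC))
```

```text
[391.86082268 335.67008871 331.11198763] [-4.91881205e-01 -3.10271788e+00  1.22566036e-03] [ 0.51 -0.13  1.84 -0.    1.43 -0.74]
screwdriver [(0.63, array([491.7,   3.7, 133.1]))] [279.14538326 251.9738311 ]
block_hole [(0.88, array([452.5, 316. ,  97.6]))] [279.14538326 251.9738311 ]
screwdriver_tip [] [279.14538326 251.9738311 ]
tool_block [(0.57, array([446.9, 304.4,   3.8]))] [279.14538326 251.9738311 ]
cover_edge [(0.84, array([495.2,   4.3, 132.5]))] [279.14538326 251.9738311 ]
fastener_slot [(0.72, array([523.4,   3.5, 138.9]))] [279.14538326 251.9738311 ]
179 157
```

View pics/sd.png

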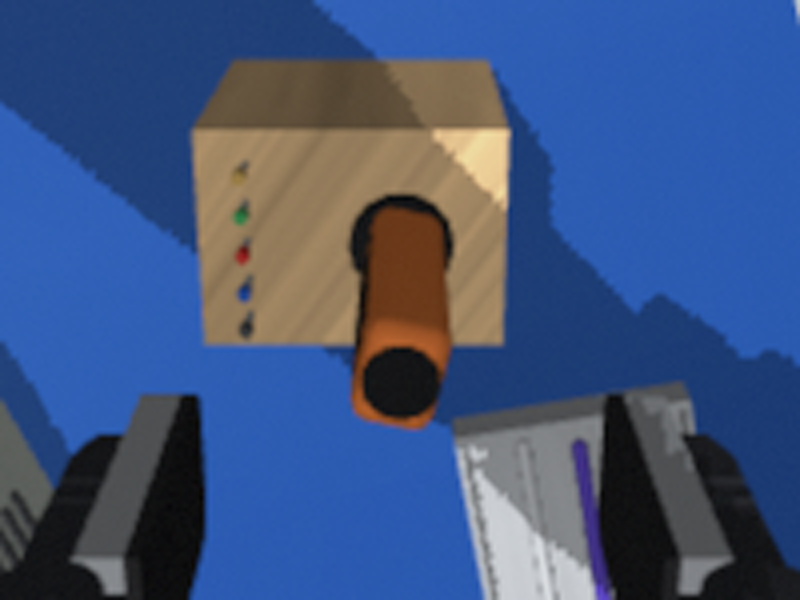

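Run:
```python
from h import *
w=np.load('w2.npz'); a=(w['T'],w['rot'],w['pos'],w['k'])
g=lambda c,z: ray(((c[0]+.5)/4-.5+179,(c[1]+.5)/4-.5+157),z,*a)
C=[g(c,198) for c in [(366,320),(450,330),(436,429),(352,412)]]
for c in C: print(c.round(1))
ang=lambda v: np.arctan2(v[1],v[0])
print('y dirs',ang(C[1]-C[0]),ang(C[2]-C[3]),'x dirs',ang(C[0]-C[3]),ang(C[1]-C[2]))
print([np.linalg.norm(C[i]-C[i-1]) .round(1) for i in range(4)],'centre',np.mean(C,0))
print('capdisc',g((401,382),198))
print('collar',g((402,245),106))
B=[g(c,100) for c in [(192,129),(511,128),(503,345),(206,343)]]; print(np.round(B,1),np.mean(B,0).round(1),ang(B[1]-B[0]),ang(B[2]-B[3]))
print('tooly',ang(R.from_rotvec(w['rot']).apply([0,1,0])))
```

```text
[430.3 313.8 198. ]
[439.2 332.5 198. ]
[464.4 321.  198. ]
[453.3 302.4 198. ]
y dirs 1.1285678178372933 1.033921092038578 x dirs 2.6814011927239094 2.7131625442182643
[np.float64(25.6), np.float64(20.8), np.float64(27.7), np.float64(21.7)] centre [446.81383746 317.42015832 198.        ]
capdisc [449.07716437 316.69153031 198.        ]
collar [448.39177797 317.06978852 106.        ]
[[393.  265.5 100. ]
 [423.6 361.1 100. ]
 [495.1 337.5 100. ]
 [463.9 243.1 100. ]] [443.9 301.8 100. ] 1.2614549903766572 1.2510263005391464
tooly 1.256348458868854
```

Request:
drive_tool(
  rows=[
    [[70,0.03,-0.01,0,0,0,-4.2],[70,0.057,-0.0187,0,0,0,-8.4],[70,0.057,-0.0187,-0.03,0,0,-8.4],[70,0.057,-0.0187,-0.08,0,0,-8.4],[70,0.057,-0.0187,-0.13,0,0,-8.4],[70,0.057,-0.0187,-0.17,0,0,-8.4],[70,0.057,-0.0187,-0.188,0,0,-8.4],[70,0.057,-0.0187,-0.188,0,0,-8.4]],
  ],
)

```text
clock: 9.48
tool_pos: [448.6, 316.8, 142.6]
ee_rot: [-0.719, -3.057, 0.002]
ft_force: [-0.2, 0.3, -0.4]
width: 59.6
```

Request:
drive_tool(
  rows=[
    [[0,0,0,0,0,0,0],[0,0,0,0,0,0,0],[0,0,0,0,0,0,0],[0,0,0,0,0,0,0],[0,0,0,0,0,0,0],[0,0,0,0,0,0,0]],
  ],
)

```text
clock: 10.22
tool_pos: [450.2, 317.9, 145.5]
ee_rot: [0.718, 3.055, 0.004]
ft_force: [-1.0, -1.2, 6.6]
width: 21.6
```

Run:
```python
from h import *
s=state(); print(s['width'],s['tool_pos'],s['ft_force'],s['ft_torque'],R.from_rotvec(s['ee_rot']).as_matrix().round(3))
```

```text
21.629086394149414 [450.19509963 317.86055655 145.48892255] [-0.95366791 -1.1752298   6.60504044] [-0.00899093  0.03320985 -0.02344555] [[-0.895  0.445  0.004]
 [ 0.445  0.895  0.002]
 [-0.002  0.003 -1.   ]]
```

Request:
drive_tool(
  rows=[
    [[0,0,0,0.01,0,0,0],[0,0,0,0.04,0,0,0],[0,0,0,0.085,0,0,0],[0,0,0,0.13,0,0,0],[0,0,0,0.165,0,0,0],[0,0,0,0.17,0,0,0]],
  ],
)

```text
clock: 10.98
tool_pos: [449.7, 317.7, 316.4]
ee_rot: [0.717, 3.054, 0.005]
ft_force: [0.1, -0.4, -0.7]
width: 21.7
```

Request:
drive_tool(
  rows=[
    [[0,0.01,-0.04,0,0,0,-7],[0,0.02,-0.09,0,0,0,-16],[0,0.03,-0.14,0,0,0,-25],[0,0.04,-0.19,0,0,0,-34],[0,0.05,-0.24,0,0,0,-43],[0,0.065,-0.285,0,0,0,-51],[0,0.072,-0.314,0,0,0,-55.8],[0,0.072,-0.314,0,0,0,-55.8]],
  ],
)

```text
clock: 11.98
tool_pos: [520.2, 1.7, 310.5]
ee_rot: [-2.067, -2.36, 0.004]
ft_force: [-0.5, 0.2, -2.2]
width: 21.3
```

Run:
```python
from h import *
s=state(); print(s['width'],s['tool_pos'],s['ft_force'],s['joint_pos'].round(2),R.from_rotvec(s['ee_rot']).as_matrix().round(3))
for n in ['side','top','wrist']:
    p,s=shot(n); print(n)
    for t in ['screwdriver','screwdriver_tip','fastener_slot','block_hole']: print(t,pt(t,p,s))
    if n=='side':
        u,v=proj(np.array([522,3,180]),p,s).astype(int); print(u,v)
        cv2.imwrite('pics/s2.png',cv2.resize(p['img'][v-75:v+75,u-100:u+100],None,fx=4,fy=4,interpolation=cv2.INTER_CUBIC))
    if n=='wrist': cv2.imwrite('pics/w2.png',p['img'])
```

```text
21.31433414979236 [520.15643745   1.71494006 310.47686585] [-0.5091069   0.17925189 -2.15129447] [-0.19 -0.11  1.86 -0.    1.4  -0.32] [[-0.132  0.991 -0.005]
 [ 0.991  0.132  0.001]
 [ 0.002 -0.005 -1.   ]]
side
screwdriver [(0.94, array([522.8,   6.3, 266.8]))]
screwdriver_tip []
fastener_slot []
block_hole [(0.72, array([447.7, 317.1, 100.9]))]
251 200
top
screwdriver []
screwdriver_tip []
fastener_slot [(0.61, array([568. ,   9.7,   3.8]))]
block_hole [(0.81, array([445.7, 321.6,  98.1]))]
wrist
screwdriver [(0.96, array([518. ,   2.9, 265.7]))]
screwdriver_tip [(0.71, array([518. ,   2.4, 184.7]))]
fastener_slot [(0.93, array([523.9,   4. , 133.4]))]
block_hole []
```

View pics/s2.png

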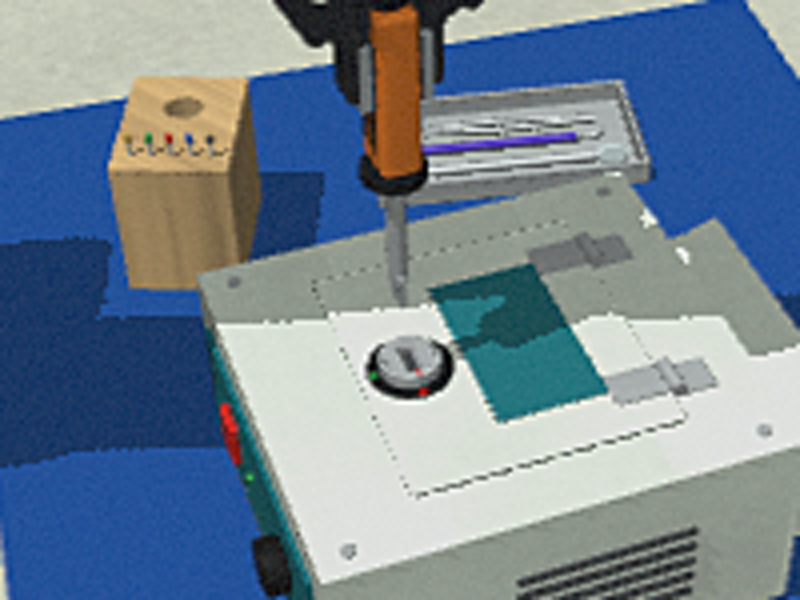

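View pics/w2.png

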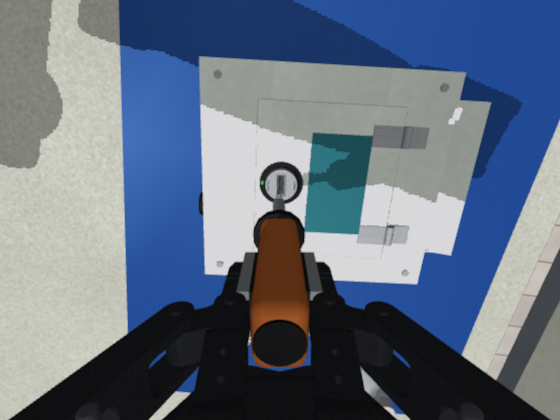

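Run:
```python
from h import *
s0=state(); print(s0['tool_pos'],R.from_rotvec(s0['ee_rot']).as_matrix()[:,2].round(4))
p,s=shot('side')
def sray(px,z):
    M=np.linalg.inv(p['world_to_cam']); d=M[:3,:3]@[(px[0]-p['cx'])/p['fx'],(px[1]-p['cy'])/p['fy'],1]; o=M[:3,3]; return o+d*(z-o[2])/d[2]
print('tip',sray((251.2,200.7),s0['tool_pos'][2]-125.5),'slot',sray((252.9,214.1),144))
p,s=shot('wrist'); a=(p['tool_from_camera'],s['ee_rot'],s['tool_pos'],[p['fx'],p['fy'],p['cx'],p['cy']])
cv2.imwrite('pics/w3.png',cv2.resize(p['img'][150:250,230:330],None,fx=6,fy=6,interpolation=cv2.INTER_CUBIC))
np.savez('w3.npz',T=a[0],rot=a[1],pos=a[2],k=a[3])
```

```text
[520.87926548   3.34318984 313.38260543] [ 1.e-04 -0.e+00 -1.e+00]
tip [519.13315205  -6.55750063 187.88260543] slot [ 5.22513706e+02 -4.62919977e-01  1.44000000e+02]
```

View pics/w3.png

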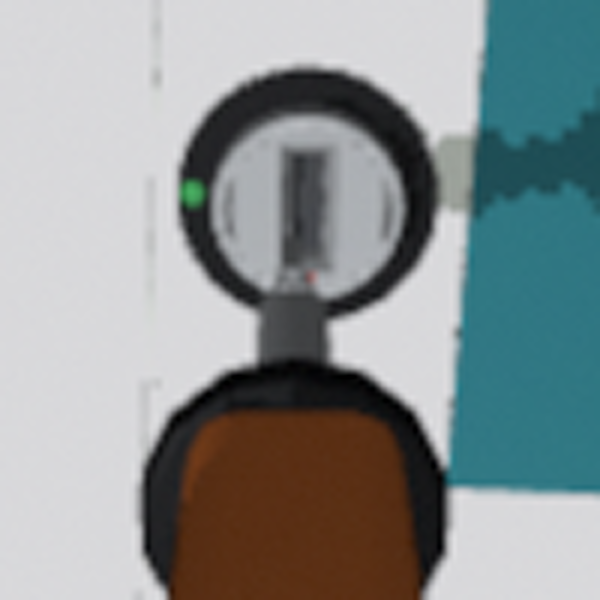

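Run:
```python
from h import *
w=np.load('w3.npz'); a=(w['T'],w['rot'],w['pos'],w['k'])
g=lambda c,z: ray(((c[0]+.5)/6-.5+230,(c[1]+.5)/6-.5+150),z,*a).round(1)
print(w['pos'],'slot',g((306,208),144),g((306.5,152),144),g((304,266),144),'head c',g((309,205),144),'base c',g((309,194),136),'tip',g((294,270),187.5),g((294,285),187.5),'shank',g((294,330),215))
```

```text
[520.89027287   3.28808743 313.35685744] slot [522.4   3.1 144. ] [521.1  13.  144. ] [523.5  -7.4 144. ] head c [522.9   3.7 144. ] base c [522.9   3.6 136. ] tip [520.2   4.8 187.5] [520.5   2.4 187.5] shank [520.2   4.6 215. ]
```

Request:
drive_tool(
  rows=[
    [[0,0.002,0,-0.01,0,0,0],[0,0.002,0,-0.02,0,0,0],[0,0.002,0,-0.03,0,0,0],[0,0.002,0,-0.038,0,0,0],[0,0.002,0,-0.038,0,0,0],[0,0.002,0,-0.038,0,0,0]],
  ],
)

```text
clock: 13.58
tool_pos: [523.1, 3.2, 275.7]
ee_rot: [2.066, 2.366, 0.0]
ft_force: [0.1, -0.5, -1.1]
width: 21.3
```

Run:
```python
from h import *
p,s=shot('side'); q,s2=shot('wrist'); print(s2['tool_pos'],s2['ft_force'],R.from_rotvec(s2['ee_rot']).as_matrix()[:,1:].round(4))
u,v=proj(np.array([522,3,150]),p,s).astype(int)
A=cv2.resize(p['img'][v-40:v+30,u-30:u+30],(480,560),interpolation=cv2.INTER_CUBIC)
u,v=proj(np.array([522,3,144]),q,s2).astype(int);print(u,v)
B=cv2.resize(q['img'][v-30:v+30,u-20:u+20],(312,468),interpolation=cv2.INTER_CUBIC)
c=np.zeros((560,792,3),np.uint8); c[:,:480]=A; c[:468,480:]=B
cv2.imwrite('pics/c4.png',c)
for t in ['screwdriver_tip','fastener_slot']: print(t,pt(t,q,s2))
```

```text
[523.14992593   3.21342844 275.85639971] [ 0.24144546 -0.35780134 -0.99955151] [[ 9.908e-01  9.000e-04]
 [ 1.351e-01 -2.000e-04]
 [ 9.000e-04 -1.000e+00]]
277 194
screwdriver_tip [(0.64, array([518.2,   3.2, 149.2]))]
fastener_slot [(0.91, array([521.8,   1.9, 139.8]))]
```

View pics/c4.png

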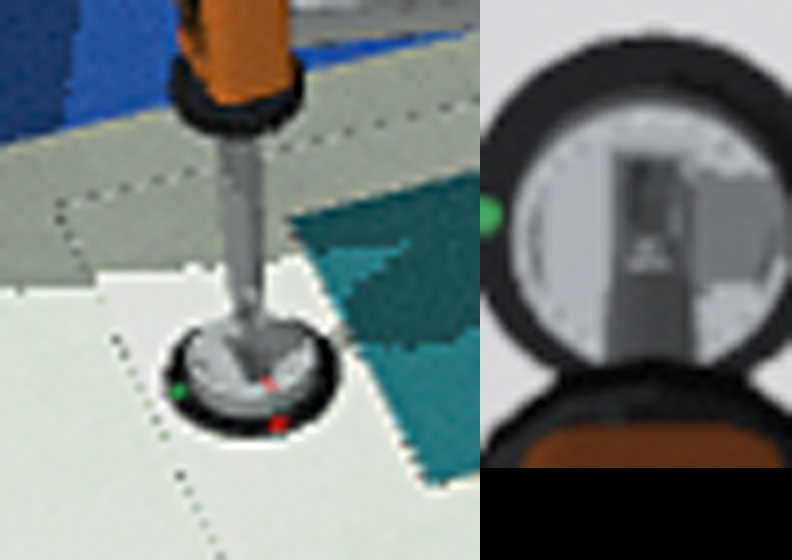

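The blade is lined up with the slot in both views, so I'll lower it in gently.

Request:
drive_tool(
  rows=[
    [[0,0,0,-0.004,0,0,0],[0,0,0,-0.007,0,0,0],[0,0,0,-0.009,0,0,0],[0,0,0,-0.009,0,0,0]],
  ],
)

```text
clock: 14.28
tool_pos: [522.7, 3.3, 266.0]
ee_rot: [-2.066, -2.366, 0.0]
ft_force: [0.7, -0.2, -2.0]
width: 21.4
```

Request:
drive_tool(
  rows=[
    [[0,0,0,-0.002,0,0,0],[0,0,0,-0.004,0,0,0],[0,0,0,-0.005,0,0,0],[0,0,0,-0.006,0,0,0],[0,0,0,-0.006,0,0,0]],
  ],
)

```text
clock: 14.9
tool_pos: [523.1, 3.2, 262.3]
ee_rot: [2.065, 2.366, 0.001]
ft_force: [-1.5, 0.5, 5.6]
width: 21.5
```

Request:
drive_tool(
  rows=[
    [[0,0,0,0,0,0,-7],[0,0,0,0,0,0,-15],[0,0,0,0,0,0,-23],[0,0,0,0,0,0,-31],[0,0,0,0,0,0,-40],[0,0,0,0,0,0,-49],[0,0,0,0,0,0,-58],[0,0,0,0,0,0,-66]],
  ],
)

```text
clock: 15.9
tool_pos: [523.5, 2.9, 262.3]
ee_rot: [3.022, 0.853, 0.003]
ft_force: [-1.5, -0.0, 4.4]
width: 21.6
```

```bash
cat > st.py <<'E'
from h import *
s=state(); v=R.from_rotvec(s['ee_rot']).as_matrix()
print('pos',s['tool_pos'].round(1),'F',s['ft_force'].round(1),'M',s['ft_torque'].round(3),'yaw',np.arctan2(v[1,1],v[0,1]).round(3),'z',v[:,2].round(3),'w',s['width'],'q6',s['joint_pos'][5].round(2))
E
python3 st.py
```

```text
pos [523.5   2.9 262.3] F [-1.5 -0.   4.4] M [-0.145  0.387  0.072] yaw -1.021 z [ 0.002 -0.001 -1.   ] w 21.592263164191234 q6 0.83
```

Request:
drive_tool(
  rows=[
    [[0,0,0,0,0,0,-8],[0,0,0,0,0,0,-16],[0,0,0,0,0,0,-24],[0,0,0,0,0,0,-30],[0,0,0,0,0,0,-34],[0,0,0,0,0,0,-37],[0,0,0,0,0,0,-37]],
  ],
)

```text
clock: 16.77
tool_pos: [523.3, 2.7, 262.3]
ee_rot: [3.136, -0.143, 0.003]
ft_force: [-2.4, -0.7, 6.4]
width: 21.4
```

```bash
python3 st.py
```

```text
pos [523.3   2.7 262.3] F [-2.4 -0.7  6.4] M [-0.265  0.518  0.095] yaw -1.662 z [ 0.002 -0.002 -1.   ] w 21.444050633833786 q6 1.47
```

Request:
drive_tool(
  rows=[
    [[0,0,0,0,0,0,-3],[0,0,0,0,0,0,-6],[0,0,0,0,0,0,-8],[0,0,0,0,0,0,-8]],
  ],
)

```text
clock: 17.27
tool_pos: [523.3, 2.6, 262.3]
ee_rot: [3.119, -0.361, 0.003]
ft_force: [-1.7, -0.2, 5.7]
width: 21.0
```

```bash
python3 st.py
```

```text
pos [523.3   2.6 262.3] F [-1.7 -0.2  5.7] M [-0.266  0.603  0.051] yaw -1.801 z [ 0.002 -0.002 -1.   ] w 21.011618712094396 q6 1.61
```

Request:
drive_tool(
  rows=[
    [[0,0,0,0,0,0,-3],[0,0,0,0,0,0,-5],[0,0,0,0,0,0,-5],[0,0,0,0,0,0,-5]],
  ],
)

```text
clock: 17.77
tool_pos: [523.3, 2.7, 262.3]
ee_rot: [3.1, -0.496, 0.003]
ft_force: [-1.5, -0.1, 5.0]
width: 21.4
```

Run:
```python
exec(open('st.py').read())
p,s=shot('wrist')
u,v=proj(np.array([522,3,144]),p,s).astype(int)
cv2.imwrite('pics/w5.png',cv2.resize(p['img'][v-45:v+45,u-60:u+60],None,fx=6,fy=6,interpolation=cv2.INTER_CUBIC))
```

```text
pos [523.3   2.7 262.3] F [-1.5 -0.1  5. ] M [-0.222  0.491  0.073] yaw -1.888 z [ 0.002 -0.002 -1.   ] w 21.354519516993662 q6 1.7
```

View pics/w5.png

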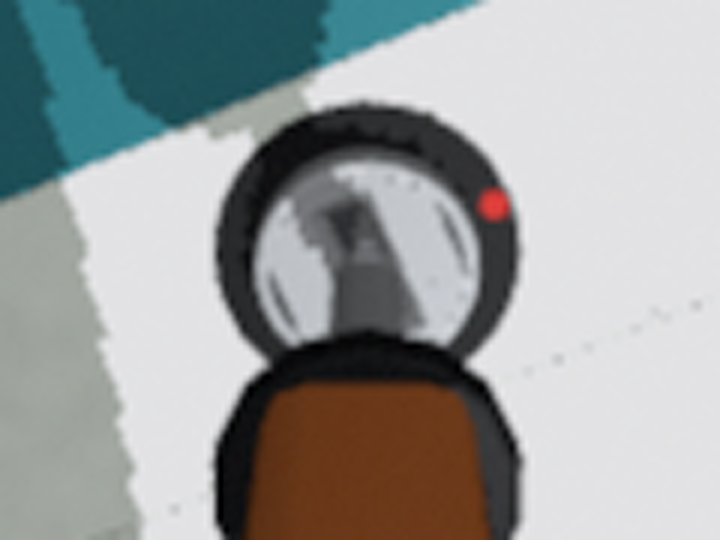

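Request:
drive_tool(
  rows=[
    [[0,0,0,-0.002,0,0,-3],[0,0,0,-0.002,0,0,-5],[0,0,0,-0.002,0,0,-8],[0,0,0,-0.002,0,0,-8]],
  ],
)

```text
clock: 18.32
tool_pos: [523.7, 2.7, 262.1]
ee_rot: [3.059, -0.711, 0.006]
ft_force: [-3.4, -0.6, 10.3]
width: 21.4
```

Run:
```python
exec(open('st.py').read())
p,s=shot('wrist')
u,v=proj(np.array([522,3,144]),p,s).astype(int)
cv2.imwrite('pics/w6.png',cv2.resize(p['img'][v-40:v+60,u-60:u+60],None,fx=6,fy=6,interpolation=cv2.INTER_CUBIC))
print(pt('screwdriver_tip',p,s),pt('fastener_slot',p,s),pt('screwdriver',p,s))
```

```text
pos [523.7   2.7 262.1] F [-3.4 -0.6 10.3] M [-0.135  0.849  0.285] yaw -2.027 z [ 0.003 -0.002 -1.   ] w 21.387482595634058 q6 1.84
[(0.92, array([521.6,   4.6, 135.6]))] [(0.94, array([522.8,   2.9, 138. ]))] [(0.76, array([524.3,   3.2, 215.3]))]
```

View pics/w6.png

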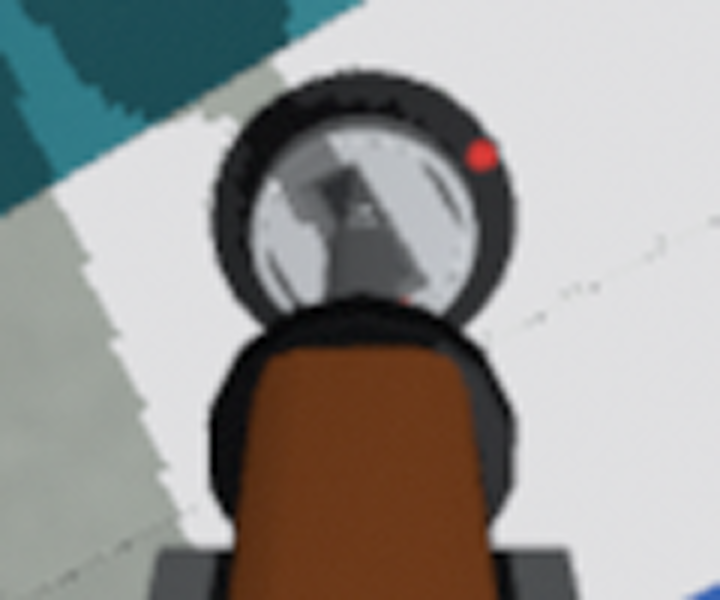

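The reaction torque has jumped to 0.285 N m (friction alone is 0.08), and the slot is now square to the window edge, so the fastener is on its stop. I'll hold there briefly, then withdraw.

Request:
drive_tool(
  rows=[
    [[0,0,0,0,0,0,-2],[0,0,0,0,0,0,-3],[0,0,0,0,0,0,-3],[0,0,0,0,0,0,-3]],
  ],
)

```text
clock: 19.02
tool_pos: [523.7, 2.7, 262.1]
ee_rot: [3.039, -0.789, 0.006]
ft_force: [-3.0, -0.8, 10.6]
width: 21.7
```

```bash
python3 st.py
```

```text
pos [523.7   2.7 262.1] F [-3.  -0.8 10.6] M [-0.155  0.869  0.367] yaw -2.079 z [ 0.003 -0.002 -1.   ] w 21.653904845580456 q6 1.89
```

Request:
drive_tool(
  rows=[
    [[0,0,0,0.001,0,0,6],[0,0,0,0.002,0,0,12],[0,0,0,0.003,0,0,17],[0,0,0,0.006,0,0,17],[0,0,0,0.012,0,0,17],[0,0,0,0.025,0,0,17],[0,0,0,0.045,0,0,17],[0,0,0,0.055,0,0,17]],
  ],
)

```text
clock: 20.02
tool_pos: [523.7, 3.2, 316.1]
ee_rot: [3.124, -0.335, 0.006]
ft_force: [0.2, -0.9, -1.4]
width: 21.0
```

Run:
```python
exec(open('st.py').read())
p,s=shot('wrist')
print(pt('screwdriver_tip',p,s),pt('fastener_slot',p,s),pt('screwdriver',p,s))
u,v=proj(np.array([522,3,144]),p,s).astype(int)
q,s2=shot('side'); print(pt('screwdriver_tip',q,s2),pt('screwdriver',q,s2),pt('cover_edge',q,s2),pt('block_hole',q,s2))
u2,v2=proj(np.array([522,3,170]),q,s2).astype(int)
A=cv2.resize(p['img'][v-30:v+100,u-50:u+50],(400,520),interpolation=cv2.INTER_CUBIC)
B=cv2.resize(q['img'][v2-80:v2+50,u2-50:u2+50],(400,520),interpolation=cv2.INTER_CUBIC)
cv2.imwrite('pics/c7.png',np.hstack([A,B]))
```

```text
pos [523.7   3.2 316.1] F [ 0.2 -0.9 -1.4] M [-0.034 -0.032  0.022] yaw -1.784 z [ 0.004 -0.    -1.   ] w 21.000029931059004 q6 1.6
[(0.91, array([520.7,   5.3, 191.7]))] [(0.6, array([525.2,   0.7, 138.5]))] [(0.58, array([525.1,   4.2, 269.3]))]
[] [(0.66, array([528.4,   6.4, 265.8]))] [(0.64, array([500.2,   1.6, 135.1]))] [(0.91, array([449.2, 317.7, 101.9]))]
```

View pics/c7.png

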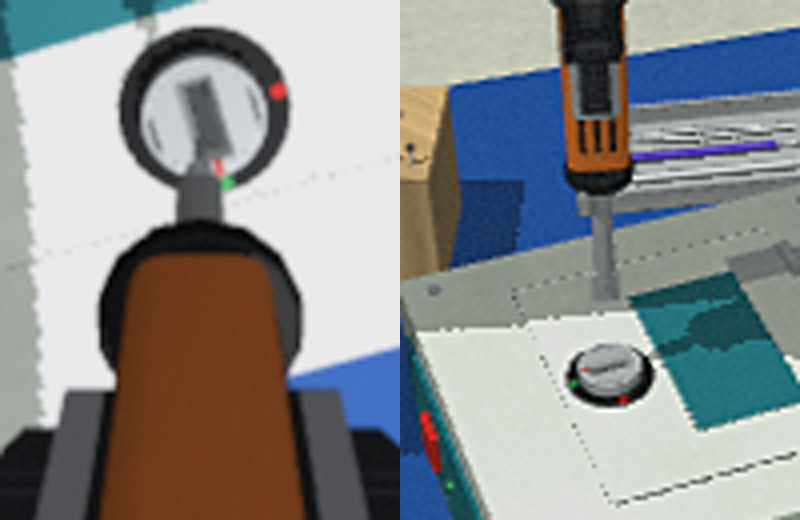

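The pointer is at the green dot, so it's locked. The screwdriver leans about 0.02 rad in the grip, which the hole can take. I'll carry it back with the orientation unchanged.

Request:
drive_tool(
  rows=[
    [[0,-0.008,0.035,0,0,0,0],[0,-0.019,0.08,0,0,0,0],[0,-0.03,0.13,0,0,0,0],[0,-0.042,0.18,0,0,0,0],[0,-0.054,0.23,0,0,0,0],[0,-0.065,0.28,0,0,0,0],[0,-0.0727,0.3138,0,0,0,0],[0,-0.0727,0.3138,0,0,0,0]],
  ],
)

```text
clock: 21.48
tool_pos: [449.2, 318.8, 312.7]
ee_rot: [3.124, -0.329, -0.002]
ft_force: [0.0, -0.3, -1.7]
width: 21.3
```

Request:
drive_tool(
  rows=[
    [[0,0,0,-0.03,0,0,0],[0,0,0,-0.06,0,0,0],[0,0,0,-0.07,0,0,0],[0,0,0,-0.07,0,0,0]],
  ],
)

```text
clock: 21.98
tool_pos: [450.3, 316.3, 242.9]
ee_rot: [3.123, -0.336, -0.002]
ft_force: [-0.1, -0.0, -0.8]
width: 21.4
```

Run:
```python
exec(open('st.py').read())
p,s=shot('wrist'); q,s2=shot('side')
for t in ['screwdriver_tip','screwdriver','block_hole']: print(t,pt(t,p,s),pt(t,q,s2))
```

```text
pos [450.3 316.3 242.9] F [-0.1 -0.  -0.8] M [ 0.029 -0.012  0.022] yaw -1.785 z [-0.001 -0.001 -1.   ] w 21.411679626299545 q6 2.21
screwdriver_tip [] [(0.67, array([452.4, 315.3, 117.6]))]
screwdriver [(0.94, array([447. , 317.9, 196.8]))] [(0.91, array([456. , 317.3, 198.8]))]
block_hole [(0.68, array([451.1, 318.8,  98.4]))] [(0.63, array([449.2, 318. , 102.7]))]
```

Request:
drive_tool(
  rows=[
    [[0,0,0.001,-0.015,0,0,0],[0,0,0.001,-0.03,0,0,0],[0,0,0.001,-0.04,0,0,0],[0,0,0.001,-0.04,0,0,0]],
  ],
)

```text
clock: 22.88
tool_pos: [449.3, 317.7, 201.4]
ee_rot: [3.122, -0.335, -0.005]
ft_force: [-0.6, 0.4, -1.9]
width: 21.2
```

Request:
drive_tool(
  rows=[
    [[0,0,0,-0.015,0,0,0],[0,0,0,-0.03,0,0,0],[0,0,0,-0.042,0,0,0],[0,0,0,-0.05,0,0,0],[0,0,0,-0.05,0,0,0]],
  ],
)

```text
clock: 23.5
tool_pos: [449.7, 317.8, 152.3]
ee_rot: [3.123, -0.335, -0.002]
ft_force: [0.4, 0.4, -0.9]
width: 21.3
```

```bash
python3 st.py
```

```text
pos [449.7 317.8 152.3] F [ 0.4  0.4 -0.9] M [-0.042 -0.009  0.032] yaw -1.784 z [-0.002 -0.001 -1.   ] w 21.265170399469643 q6 2.22
```

Request:
drive_tool(
  rows=[
    [[0,0,0,-0.004,0,0,0],[0,0,0,-0.006,0,0,0],[0,0,0,-0.007,0,0,0],[0,0,0,-0.007,0,0,0]],
  ],
)

```text
clock: 24.0
tool_pos: [450.2, 318.1, 146.4]
ee_rot: [-3.124, 0.335, -0.0]
ft_force: [-0.6, -0.1, -0.4]
width: 21.4
```

Request:
drive_tool(
  rows=[
    [[60,0,0,0,0,0,0],[60,0,0,0,0,0,0],[70,0,0,0,0,0,0],[70,0,0,0,0,0,0],[70,0,0,0,0,0,0],[70,0,0,0,0,0,0]],
  ],
)

```text
clock: 24.75
tool_pos: [450.2, 318.1, 146.3]
ee_rot: [3.124, -0.335, -0.0]
ft_force: [0.6, -0.4, 0.5]
width: 59.9
```

Request:
drive_tool(
  rows=[
    [[70,0,0,0.02,0,0,0],[70,0,0,0.06,0,0,0],[70,0,0,0.12,0,0,0],[70,0,0,0.17,0,0,0],[70,-0.03,0.03,0.18,0,0,0],[70,-0.06,0.07,0.18,0,0,0],[70,-0.06,0.07,0.18,0,0,0]],
  ],
)

```text
clock: 25.62
tool_pos: [388.4, 389.9, 326.7]
ee_rot: [-3.124, 0.328, -0.0]
ft_force: [0.3, -0.7, 0.1]
width: 59.9
```

Run:
```python
exec(open('st.py').read())
p,s=shot('side'); q,s2=shot('top')
for t in ['screwdriver','block_hole','cover_edge','fastener_slot','typodont','rinse_bottle','instrument_tray']: print(t,pt(t,p,s),pt(t,q,s2))
cv2.imwrite('pics/end.png',cv2.resize(p['img'][80:380,130:440],None,fx=1.9,fy=1.9,interpolation=cv2.INTER_CUBIC))
```

```text
pos [388.4 389.9 326.7] F [ 0.3 -0.7  0.1] M [0.029 0.01  0.029] yaw -1.78 z [ 0.     0.001 -1.   ] w 59.8881335663033 q6 2.38
screwdriver [(0.57, array([455.3, 321.7, 101.1]))] []
block_hole [(0.6, array([445.9, 317.6,  98.5]))] [(0.78, array([445.2, 320.4,  98.1]))]
cover_edge [(0.55, array([499.1,  -1.1, 134. ]))] []
fastener_slot [(0.49, array([519.9,  -1.3, 135.3]))] [(0.73, array([526. ,   4.3, 137.4]))]
typodont [(0.83, array([ 480.7, -298.6,   -1.3]))] [(0.95, array([ 476.2, -301.5,   -2.4]))]
rinse_bottle [(0.92, array([ 708.8, -298.4,   -1.5]))] [(0.74, array([ 706.9, -299.5,    2.6]))]
instrument_tray [(0.95, array([6.746e+02, 3.335e+02, 5.000e-01]))] [(0.6, array([673. , 336.3,  -0.7]))]
```

Run:
```python
from h import *
for n in ['side','wrist','side','top','wrist']:
    p,s=shot(n); print(n,pt('screwdriver',p,s),pt('block_hole',p,s))
    if n=='side':
        a=cv2.imread('pics/side0.png').astype(int); b=p['img'].astype(int)
        f=lambda im:np.nonzero((im[:,:,2]>150)&(im[:,:,1]>50)&(im[:,:,1]<130)&(im[:,:,0]<70)&(np.indices(im.shape[:2])[1]>170)&(np.indices(im.shape[:2])[1]<220)&(np.indices(im.shape[:2])[0]<170))
        for im in (a,b):
            ys,xs=f(im); t=np.polyfit(ys,xs,1); print(len(xs),xs.mean().round(2),ys.mean().round(2),ys.min(),ys.max(),t.round(3))
        print('mm/px ref',proj(np.array([449,317,150]),p),proj(np.array([459,317,150]),p),proj(np.array([449,327,150]),p))
```

```text
side [(0.97, array([455.9, 319.7, 101.1]))] [(0.8, array([448.2, 316.3, 101.5]))]
139 192.55 134.19 118 159 [1.15000e-01 1.77092e+02]
17 192.76 122.41 117 149 [  0.194 168.978]
mm/px ref [193.47458419 134.7606713 ] [197.41435925 134.11921626] [192.846352   132.61110477]
wrist [(0.69, array([451. , 320.4, 100.7]))] [(0.59, array([453.2, 320. ,  95.8]))]
side [(0.77, array([452.2, 317.9, 100.3]))] [(0.61, array([449.1, 315.2, 100.2]))]
139 192.55 134.19 118 159 [1.15000e-01 1.77092e+02]
15 192.33 121.0 120 122 [ -2.25  464.583]
mm/px ref [193.47458419 134.7606713 ] [197.41435925 134.11921626] [192.846352   132.61110477]
top [(0.75, array([447.7, 317.6, 103.8]))] [(0.82, array([445.7, 320.2, 100.5]))]
wrist [(0.92, array([449.6, 319.2,  99.3]))] [(0.67, array([447.8, 316.2,  99. ]))]
```

Run:
```python
from h import *
p,s=shot('side')
d=nets.trace('screwdriver',p)[0]; m=d['pixels']; ys,xs=np.nonzero(m)
rows=[(y,xs[ys==y].mean().round(1)) for y in np.unique(ys)[::5]]; print(d['score'],len(xs),rows)
for b in [(449,317),(450,319),(453,319)]: print(b,[proj(np.array([*b,z]),p).round(1) for z in (104,150,198)])
```

```text
0.75 481 [(np.int64(116), np.float64(191.5)), (np.int64(121), np.float64(192.0)), (np.int64(126), np.float64(192.0)), (np.int64(131), np.float64(193.0)), (np.int64(136), np.float64(194.0)), (np.int64(141), np.float64(195.0)), (np.int64(146), np.float64(196.0)), (np.int64(151), np.float64(196.0))]
(449, 317) [array([195.7, 149.7]), array([193.5, 134.8]), array([191. , 118.3])]
(450, 319) [array([196. , 149.2]), array([193.7, 134.3]), array([191.3, 117.8])]
(453, 319) [array([197.1, 149. ]), array([194.9, 134.1]), array([192.5, 117.6])]
```

The screwdriver's outline in the side view matches an upright one at about (450,318), so I'm handing in.

```bash
python3 -c "
from station import robot
print(robot.job_done())"
```

```text
the job is handed in; nothing more can be done
None
```

I closed the cover, turned the fastener to its locked stop with the screwdriver, stood the screwdriver back in the block, and handed the job in at about 26 s. No verdict was reported.

**What the last checks showed:**
- **Cover:** shut. The network put its free edge at about 134 mm; 135 mm is fully shut.
- **Fastener:** locked. The reaction torque rose to 0.37 N m at the stop, and after withdrawal the picture showed the pointer at the green dot.
- **Screwdriver:** back in its hole. The outline in the side view matches an upright screwdriver, with the collar's underside at about 100 mm, level with the block's top.
- **Bystanders:** their estimated positions stayed within about 4 mm of the start, which is network noise.
- **Gripper:** clear of everything.

**What disagreed or failed:**
- **Turn angle:** the tool had to turn about 20° further than the slot's play explains before the torque rose.
- **Collar offset:** two side-view readings put the collar 8–10 mm from the hole. Four later readings (wrist, side and top) gave about 2–4 mm.
- **Colour-based tilt check:** this was unusable because too few orange pixels showed in the last side views, so I used the network outline instead.
- **Final picture:** I couldn't view it because the 12-picture limit was reached. The end state is judged from numbers only.

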